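# Sort the oven loggers, then key in the bake

## Task

Get the oven ready for the next bake: pick up the two white temperature loggers and set each one down, without dropping it, flat in the nest that has the colour of its tag. Only when both are in their nests, press the console's keys with the gripper one at a time, yellow, then blue, then green, each fully down and let all the way up before the next. Never press the red key, and leave the other things on the bench where they are.

Things in the scene. Friction and masses are not known exactly. Their poses are not given: they have to be found in the camera images.
- logger_green: oven temperature logger: white plastic block with a thin black band and a green tag (34 x 26 mm) on top; 70 mm long (its x), 44 mm wide (its y), 34 mm tall, about 0.16 kg. Origin at the centre of its underside, z up. Lies loose on the bench. The two ends are alike.
- logger_red: oven temperature logger: white plastic block with a thin black band and a red tag (34 x 26 mm) on top; 70 mm long (its x), 44 mm wide (its y), 34 mm tall, about 0.16 kg. Origin at the centre of its underside, z up. Lies loose on the bench. The two ends are alike.
- nest_green: green open nest, a fixed shallow tray for one logger: outside 96 x 68 mm (its x, y) and 17 mm tall, walls 5 mm, floor 5 mm thick, so inside 86 x 58 mm and 12 mm deep. Origin at the centre of its underside on the bench, z up. A seated logger's underside is 5 mm above this origin; either way round is right.
- nest_red: red open nest, a fixed shallow tray for one logger: outside 96 x 68 mm (its x, y) and 17 mm tall, walls 5 mm, floor 5 mm thick, so inside 86 x 58 mm and 12 mm deep. Origin at the centre of its underside on the bench, z up. A seated logger's underside is 5 mm above this origin; either way round is right.
- console: oven key console: fixed dark steel box 175 x 150 mm and 40 mm tall with four round spring keys in a 2 x 2 pattern, 68 mm apart, in any order, and a small red display at the end away from the robot. Origin on the bench under the centre of the four keys, z up.
- key_yellow_top (a point): centre of the top face of the yellow key (top heat): a round plastic cap 28 mm across in a steel collar 44 mm across; the cap's top stands 62 mm above the bench and 10 mm above its collar when up. Moves with the key.
- key_yellow (a joint): how far the yellow key is pressed straight down, m: 0 up, 0.006 fully down (spring, about 5 N when fully down).
- key_blue_top (a point): centre of the top face of the blue key (bottom heat): a round plastic cap 28 mm across in a steel collar 44 mm across; the cap's top stands 62 mm above the bench and 10 mm above its collar when up. Moves with the key.
- key_blue (a joint): how far the blue key is pressed straight down, m: 0 up, 0.006 fully down (spring, about 5 N when fully down).
- key_green_top (a point): centre of the top face of the green key (start): a round plastic cap 28 mm across in a steel collar 44 mm across; the cap's top stands 62 mm above the bench and 10 mm above its collar when up. Moves with the key.
- key_green (a joint): how far the green key is pressed straight down, m: 0 up, 0.006 fully down (spring, about 5 N when fully down).
- key_red_top (a point): centre of the top face of the red key (stop: not to be pressed): a round plastic cap 28 mm across in a steel collar 44 mm across; the cap's top stands 62 mm above the bench and 10 mm above its collar when up. Moves with the key.
- key_red (a joint): how far the red key is pressed straight down, m: 0 up, 0.006 fully down (spring, about 5 N when fully down).
- egg_cup: bystander: open clear plastic egg-wash cup, 90 mm across, 50 mm tall; origin under its centre
- mooncake: bystander: loose golden mooncake, 68 mm across, 22 mm tall, lying on the bench; origin under its centre
- brush: bystander: pastry brush lying on the bench; origin under its middle
- jar: bystander: amber glass jar with a white cap, 80 mm across, 110 mm tall; origin under its centre
- mould: bystander: white plastic mooncake hand mould standing upright, 72 mm across, 150 mm tall; origin under its centre
- scraper: bystander: steel bench scraper with a black handle, 120 mm wide, lying flat; origin under its middle
Not all that is in view belongs to the job. What is shaped like the logger_green but turquoise is not meant.

How it is judged:
By the outcome, as a careful person would: the job done as asked, in the order asked, and still so for the second after the job is handed in, with the robot touching nothing.
It also fails if it takes over 72 s, if anything falls off the work surface, if the arm or the gripper's body presses on something with over 40 N, if the wrist force passes 120 N, or if a joint passes its speed limit or range.

## Robot

A 7-joint arm with a two-finger parallel gripper is mounted at the origin on the work surface. World frame = base frame: x ahead of the robot, y to its left, z up, the work surface at z = 0. Lengths are in mm, angles in rad, forces in N, time in s.
With the tool pointing down it reaches from about 425 to 825 mm from the base axis. Payload 3.6 kg.
Tool frame: the origin (TCP) lies at the very end of the fingers, on their centre line; the grasp point (between the pads) lies 19 mm behind it; z points along the fingers, y is the line along which they close (so a half turn about z gives the same grasp; the last joint's range is limited). The gripper opens to 93 mm and grips with 3 to 60 N. Pads are 15 mm wide; open, the fingers measure 128 mm over their backs; the gripper's body (75 mm by 188 mm) begins 65 mm behind the grasp point.
Start: joints at [1.268, 0.615, -0.013, 1.423, 0.008, 1.103, -0.04], TCP at [177.644, -625.223, 218.64] pointing down, gripper open.
Joint ranges: [-3.12, 3.12], [-0.3, 2.06], [-1.34, 1.32], [0.26, 2.42], [-1.36, 4.5], [0.01, 1.98], [-2.84, 2.84]. Speed limits (rad/s): [2.79, 2.79, 3.14, 3.14, 3.14, 3.14, 3.14].

## Interface

Orientations are given as a 3x3 rotation matrix whose columns are the frame's x, y, z axes.
In Python, from rig import observe, imaging, ticket gives the robot as it stands.
- The arm moves only by the tool move_arm, never from a script. Its argument "motion" is text: rows parted by semicolons, each of 6 numbers parted by spaces: the shift along the tool's x, y, z in mm, then the turn, a rotation vector about the tool's x, y, z in rad. A call has exactly 10 rows; each row shifts and turns the commanded pose from where the row before left it, along the tool's axes as they then stand; what a row does not reach is not made up. A row lasts 1/10 s, in which the tool goes at most 50 mm and 8.59 degrees, less where a joint would pass 70% of its speed; a pose out of reach is approached as far as the arm can. A call is refused whole if a number of a shift passes 50 or a number of a turn 0.15, either way. A call with a gripper value outside its range is refused whole. "jaw" is the opening, from -1 (shut) to 1 (fully open), set as the call begins (left out, the last holds). The fingers move at their own pace and stop on an object; "newtons" is the grip in N (left out, the last holds). Time passes only in rows, so rows that do not move let the fingers close, or fill a call up. It gives the time, the measured TCP pose, the force, the opening and the grip force at its end, in the units of the state.
- observe(): the state, without advancing time (a new reading comes with each control period).
- imaging.capture(name): name is "scene" or "top" or "wrist"; returns (picture, depth): 400x640x3 uint8, blue, green, red; 400x640 float32, mm along the optical axis (not along the pixel's ray), 0 where there is no reading.
- imaging.camera_info(name): a dict with "K" (3x3 intrinsics, pixels), "dist" ([k1, k2, p1, p2, k3] as OpenCV has them; the pictures are not rectified), "R" (3x3) and "t" (3): a world point X has camera coordinates R X + t. Camera axes: x right, y down, z forward; pixel columns grow to the right and rows downward; lengths in mm; the calibration is good to about 2 mm. A picture is of the moment at which its call begins: read the wrist's pose just before it. camera_info takes no time and is no camera call; for the wrist camera it gives the pose at the moment of the call.
- ticket.finish_job(): hands the job in; it is judged then, once.
The state is a dict: "time_s": time; "joint_pos": joint angles; "qd": joint speeds; "joint_torque": joint torques, N m; "eef_pos": TCP position; "tcp_rot": TCP orientation; "ft_force": force on the tool from outside, world axes, zero at the start; "moment": the same for the moment, N m; "grip_width": finger opening in mm; "grip_force": force on a finger pad.
Only numpy, scipy, OpenCV 4.12 (cv2) and the standard library are available. Lean on these libraries where they do the work, as an engineer would, in place of code of your own. Each camera call takes 0.05 s, during which the arm holds its last target. There are 200 camera calls.

## Working session

There is one attempt and no reset: what is moved stays moved. The work goes in short steps, Python scripts to look and compute and a tool call to move; the robot and the scene stay as the last step left them, time stands still between calls to the robot, and variables do not carry over. Pictures are saved under pics/ and viewed, at most 10 in all, crops included, and the job is handed in when it is done.

Besides the shell and the picture viewer there is one more tool, called after "Request:" as name(argument=value, ...) on one line, values as JSON. move_arm: Moves the arm, as the interface text tells. Its arguments: {"type":"object","properties":{"motion":{"type":"string"},"jaw":{"type":"number"},"newtons":{"type":"number"}},"required":["motion"]}

```bash
mkdir -p pics; cat > h.py <<'E'
import numpy as np, cv2
from rig import observe, imaging, ticket
def cap(n):
    ci=imaging.camera_info(n); p,d=imaging.capture(n); return p,d,{k:np.array(v,float) for k,v in ci.items() if k in('K','dist','R','t')}
def world(px,d,ci):
    px=np.array(px,float).reshape(-1,1,2); n=cv2.undistortPoints(px,ci['K'],ci['dist'])[:,0]
    z=np.array(d,float).reshape(-1,1); c=np.hstack([n*z,z]); return (c-ci['t'].ravel())@ci['R']
def cloud(d,ci):
    v,u=np.mgrid[0:400,0:640]; return world(np.stack([u.ravel(),v.ravel()],1),d.ravel(),ci).reshape(400,640,3)
E
python3 - <<'E'
from h import *
o=observe(); print(o['time_s'],o['eef_pos'],o['tcp_rot'],o['grip_width'])
for n in('top','scene'):
    p,d,ci=cap(n); cv2.imwrite(f'pics/{n}0.png',p); np.savez(f'{n}0.npz',p=p,d=d,**ci); print(n,-ci['R'].T@ci['t'].ravel())
E
```

```text
0.0 [ 177.41430583 -624.50449043  217.51380575] [[ 9.61906406e-01  2.73377898e-01 -7.69439964e-04]
 [ 2.73378967e-01 -9.61903428e-01  2.39491322e-03]
 [-8.54105969e-05 -2.51403107e-03 -9.99996836e-01]] 93.0463298975773
top [ 397.36881311  -48.20297035 1172.50874624]
scene [1770.5940694  -257.89170775 1383.97180728]
```

View pics/top0.png

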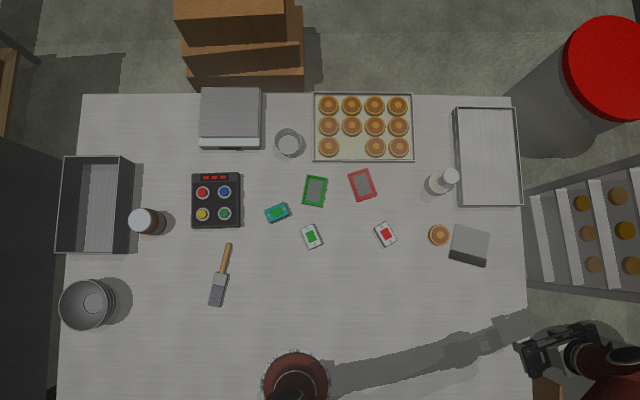

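View pics/scene0.png

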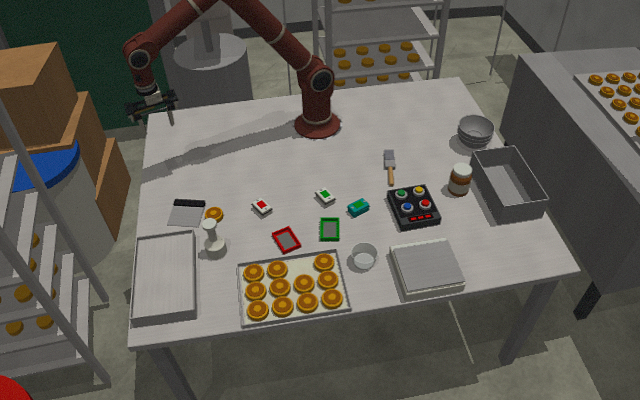

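Top view: the white logger with the green tag is at (311,236) and the one with the red tag is at (385,234). A turquoise block with a green tag is at (277,212), which is the lookalike and not meant. The nests are green (315,190) and red (362,184). The keys are red (203,192), blue (224,192), yellow (202,214) and green (224,214). The scene view agrees. Next I measure and confirm in one crop.

```bash
cat > m.py <<'E'
from h import *
def ang(r):
    b=r[1]; 
def fit(P):
    (c,s,a)=cv2.minAreaRect(P[:,:2].astype(np.float32)); 
    if s[0]<s[1]: s=s[::-1]; a+=90
    return np.round(c,1),np.round(s,1),round((a+90)%180-90,1)
def comp(mask,seed):
    n,l=cv2.connectedComponents(mask.astype(np.uint8)); 
    ys,xs=np.nonzero(mask); k=np.argmin((xs-seed[0])**2+(ys-seed[1])**2); return l==l[ys[k],xs[k]]
E
python3 - <<'E'
from m import *
f=np.load('top0.npz'); p,d=f['p'],f['d']; ci={k:f[k] for k in('K','dist','R','t')}
W=cloud(d,ci); z=W[...,2]
b,g,r=[p[...,i].astype(int) for i in range(3)]
print('bench',np.median(z[250:300,300:350]))
def win(s,h): m=np.zeros((400,640),bool); m[s[1]-h:s[1]+h+1,s[0]-h:s[0]+h+1]=1; return m
def plane(mask,h):
    ys,xs=np.nonzero(mask); n=world(np.stack([xs,ys],1),np.full(len(xs),1000.),ci)
    C=-ci['R'].T@ci['t']; D=n-C; return C+D*((h-C[2])/D[:,2])[:,None]
for nm,s in(('Lg',(311,236)),('Lr',(385,234))):
    m=comp((z>22)&win(s,22),s); print(nm,'z',np.median(z[m]),fit(plane(m,34)),W[m][:,:2].mean(0),m.sum())
    t=comp(win(s,8)&((g-r>40) if nm=='Lg' else (r-g>60)),s); print('  tag',fit(plane(t,34)),plane(t,34).mean(0))
for nm,s in(('Ng',(315,190)),('Nr',(362,184))):
    m=win(s,26)&((g-r>40)&(g-b>30) if nm=='Ng' else (r-g>50)); print(nm,'z',np.percentile(z[m],[5,50,95]),fit(plane(m,17)),m.sum())
    # moment-free centre of the floor
for nm,s,m in(('red',(203,192),r-g>60),('blue',(224,192),b-r>50),('yel',(202,214),(r-b>80)&(g-b>60)),('grn',(224,214),(g-r>40))):
    m=m&win(s,8); print(nm,np.median(z[m]),plane(m,62).mean(0).round(1),m.sum())
cv2.imwrite('pics/crop0.png',cv2.resize(p[165:255,180:420],None,fx=3.3,fy=3.3,interpolation=cv2.INTER_CUBIC))
E
```

```text
bench -0.5891897630661336
Lg z 33.46713728972637 (array([456.1, -43.8]), array([70.5, 44.5]), 24.3) [456.17849361 -43.580119  ] 322
  tag (array([457. , -45.2]), array([33.7, 24.2]), 23.5) [457.03918211 -45.27558507  34.        ]
Lr z 33.561489588511634 (array([ 463.5, -279.1]), array([71.2, 45.7]), 30.9) [ 463.26738254 -276.29309975] 323
  tag (array([ 465. , -282.2]), array([32.1, 24.7]), 30.0) [ 465.05712565 -282.13937285   34.        ]
Ng z [ 0.71463375  7.08143133 19.25373114] (array([606.7, -56. ]), array([95.6, 67.2]), -10.8) 299
Nr z [ 1.22481738  9.12002402 19.21608926] (array([ 627. , -212.1]), array([95.6, 68. ]), 18.5) 268
red 61.663571504606246 [591.6 293.6  62. ] 55
blue 61.537220180784786 [594.3 225.5  62. ] 54
yel 61.17689988902511 [523.6 290.6  62. ] 54
grn 60.743398915636135 [526.7 222.8  62. ] 53
```

View pics/crop0.png

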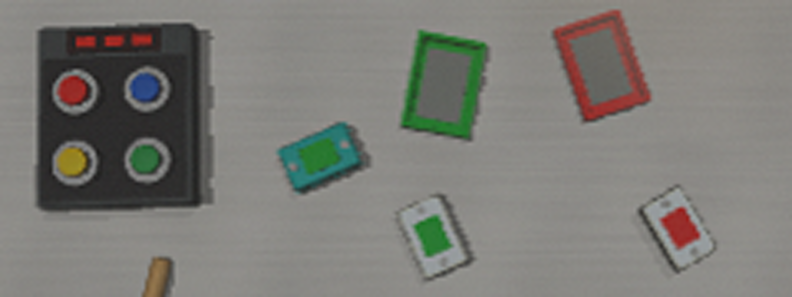

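The crop confirms it: the white blocks with green and red tags are the loggers, and the turquoise block left of them is the decoy. Heights (34, 62) and sizes (70x44, 96x68, 68 mm key pitch) fit. I start with the red logger.

```bash
cat > d.py <<'E'
import sys; from h import *
def go(x,y,z,yaw,o=None):
    "turn about tool z, then shift along the tool axes once turned and levelled"
    o=o or observe(); R=np.array(o['tcp_rot']); p=np.array(o['eef_pos']); a=np.radians(yaw); c,s=np.cos(a),np.sin(a)
    T=np.array([[c,s,0],[s,-c,0],[0,0,-1]])
    print('t',round(o['time_s'],2),'tcp',p.round(1),'yaw',round(np.degrees(np.arctan2(R[1,0],R[0,0])),1),'q',np.round(o['joint_pos'],2),'w',round(o['grip_width'],1))
    print('turn',cv2.Rodrigues(R.T@T)[0].ravel().round(3),'shift',(T.T@(np.array([x,y,z])-p)).round(1))
if __name__=='__main__': go(*map(float,sys.argv[1:5]))
E
python3 d.py 465 -282 150 30
```

```text
t 0.1 tcp [ 177.4 -624.6  217.6] yaw 15.9 q [ 1.27  0.62 -0.01  1.42  0.01  1.1  -0.04] w 92.8
turn [-0.002 -0.    -0.247] shift [ 420.3 -152.9   67.6]
```

Request:
move_arm(motion="0 0 0 0 0 -0.1235; 0 0 0 0 0 -0.1235; 40 -15 6 0 0 0; 45 -16 7 0 0 0; 45 -16 7 0 0 0; 45 -16 7 0 0 0; 45 -16 7 0 0 0; 45 -16 7 0 0 0; 45 -16 7 0 0 0; 45 -16 7 0 0 0", jaw=0.5, newtons=25)

```text
time_s: 1.1
eef_pos: [422.3, -336.0, 163.2]
tcp_rot: [[0.866, 0.5, -0.0], [0.5, -0.866, 0.0], [-0.0, -0.0, -1.0]]
ft_force: [0.7, -1.5, -0.1]
grip_width: 70.0
grip_force: 0.0
```

```bash
python3 d.py 465 -282 150 30
```

```text
t 1.1 tcp [ 422.3 -336.   163.2] yaw 30.0 q [ 0.7   0.51 -0.1   1.81  0.06  0.82 -0.48] w 70.0
turn [-0.  0. -0.] shift [ 64.  -25.4  13.2]
```

Request:
move_arm(motion="32 -13 6.5 0 0 0; 32 -12.5 6.5 0 0 0; 0 0 0 0 0 0; 0 0 0 0 0 0; 0 0 0 0 0 0; 0 0 0 0 0 0; 0 0 0 0 0 0; 0 0 0 0 0 0; 0 0 0 0 0 0; 0 0 0 0 0 0")

```text
time_s: 2.1
eef_pos: [464.1, -283.7, 150.7]
tcp_rot: [[0.866, 0.5, 0.0], [0.5, -0.866, 0.0], [0.0, -0.0, -1.0]]
ft_force: [0.7, -0.3, -1.0]
grip_width: 70.0
grip_force: 0.0
```

```bash
python3 - <<'E'
from m import *
from d import go
go(465,-282,150,30)
p,d,ci=cap('wrist'); cv2.imwrite('pics/w1.png',p); np.savez('w1.npz',p=p,d=d,**ci)
W=cloud(d,ci); b,g,r=[p[...,i].astype(int) for i in range(3)]
m=(r-g>60)&(abs(W[...,2]-34)<6)&(np.hypot(W[...,0]-465,W[...,1]+282)<40); print('tag',fit(W[m]),W[m].mean(0),m.sum())
m=(abs(W[...,2]-34)<6)&(np.hypot(W[...,0]-465,W[...,1]+282)<60)&(d>0); print('top',fit(W[m]),W[m].mean(0),m.sum())
E
```

```text
t 2.1 tcp [ 464.1 -283.7  150.7] yaw 30.0 q [ 0.57  0.53 -0.1   1.82  0.07  0.8  -0.61] w 70.0
turn [-0. -0. -0.] shift [ 1.7 -1.   0.7]
tag (array([ 465.3, -282.8]), array([33.9, 24.8]), 29.3) [ 465.52219389 -282.36816688   36.12384599] 830
top (array([ 465.8, -282.7]), array([69.2, 43.8]), 30.7) [ 467.323862   -281.90493657   35.17030513] 2870
```

View pics/w1.png

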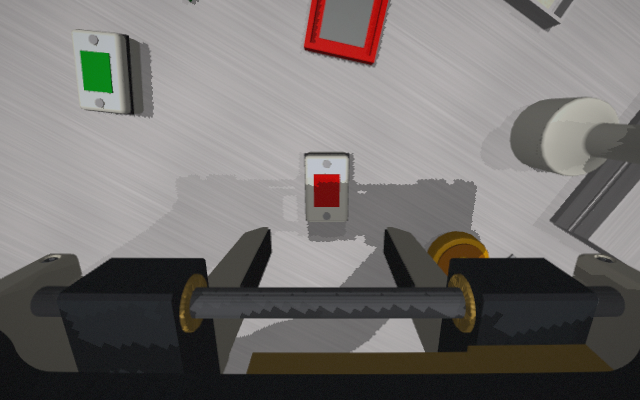

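Wrist view: the red logger is at (327,187), centred between the fingers, and the red nest is at (345,30). The wrist measurement (465.5, -282.5, 30°) agrees with the top view. I descend and grip with the tips 15 mm up, so they clear the nest wall later.

Request:
move_arm(motion="1.8 -0.3 30 0 0 0; 0 0 30 0 0 0; 0 0 30 0 0 0; 0 0 20 0 0 0; 0 0 15 0 0 0; 0 0 8 0 0 0; 0 0 2.5 0 0 0; 0 0 0 0 0 0; 0 0 0 0 0 0; 0 0 0 0 0 0")

```text
time_s: 3.15
eef_pos: [466.1, -282.7, 16.0]
tcp_rot: [[0.866, 0.5, 0.001], [0.5, -0.866, -0.001], [0.001, 0.001, -1.0]]
ft_force: [0.0, -0.4, 0.1]
grip_width: 69.5
grip_force: 0.0
```

Request:
move_arm(motion="0 0 0 0 0 0; 0 0 0 0 0 0; 0 0 0 0 0 0; 0 0 0 0 0 0; 0 0 0 0 0 0; 0 0 0 0 0 0; 0 0 -2 0 0 0; 0 0 -5 0 0 0; 0 0 -10 0 0 0; 0 0 -10 0 0 0", jaw=-1, newtons=25)

```text
time_s: 4.15
eef_pos: [465.5, -282.4, 42.9]
tcp_rot: [[0.866, 0.5, -0.0], [0.5, -0.866, 0.0], [-0.0, -0.0, -1.0]]
ft_force: [1.0, -0.6, -1.2]
grip_width: 43.8
grip_force: 25.0
```

```bash
python3 d.py 627 -212 80 18.5
```

```text
t 4.15 tcp [ 465.5 -282.4   42.9] yaw 30.0 q [ 0.55  0.69 -0.08  1.9   0.09  0.55 -0.63] w 43.8
turn [-0.     0.     0.201] shift [175.4 -15.5 -37.1]
```

Request:
move_arm(motion="0 0 -20 0 0 0; 0 0 -25 0 0 0; 0 0 -25 0 0 0.1; 0 0 0 0 0 0.1; 20 -2 0 0 0 0; 30 -3 0 0 0 0; 20 -2 0 0 0 0; 0 0 0 0 0 0; 0 0 0 0 0 0; 0 0 0 0 0 0")

```text
time_s: 5.15
eef_pos: [528.1, -254.7, 112.4]
tcp_rot: [[0.949, 0.316, -0.002], [0.316, -0.949, -0.001], [-0.002, 0.0, -1.0]]
ft_force: [-0.6, 0.3, -1.9]
grip_width: 43.8
grip_force: 25.0
```

```bash
cat > nest.py <<'E'
from m import *; from d import go
from scipy.optimize import least_squares
def nest(col,c0,yaw0,tag=''):
    p,d,ci=cap('wrist'); cv2.imwrite(f'pics/n{tag}.png',p)
    W=cloud(d,ci); b,g,r=[p[...,i].astype(int) for i in range(3)]
    m=((r-g>50) if col=='r' else (g-r>40)&(g-b>30))&(abs(W[...,2]-17)<3.5)&(np.hypot(W[...,0]-c0[0],W[...,1]-c0[1])<75)&(d>0)
    P=W[m]; f=fit(P); print('nest',f,'z',np.median(P[:,2]).round(1),m.sum()); return f
E
python3 - <<'E'
from nest import *
f=nest('r',(627,-212),18.5,'r'); go(*f[0],80,f[2])
E
```

```text
nest (array([ 627.9, -213.7]), array([95.7, 68.4]), 18.6) z 18.1 2615
t 5.2 tcp [ 528.1 -254.8  112.3] yaw 18.4 q [ 0.43  0.64 -0.02  1.73  0.02  0.77 -0.86] w 43.8
turn [ 0.     0.001 -0.003] shift [107.7  -7.1  32.3]
```

View pics/nr.png

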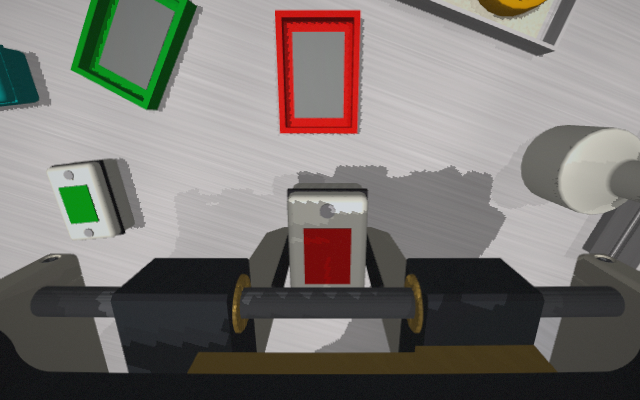

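Wrist view: the red logger is held level at (327,240) and the red nest is at (318,72), with its long axis parallel to the logger. The nest measures (627.9, -213.7, 18.6°), matching the top view.

Request:
move_arm(motion="20 -1 5 0 0 -0.003; 30 -2 10 0 0 0; 30 -2 10 0 0 0; 20 -2 7 0 0 0; 7.7 0 0 0 0 0; 0 0 15 0 0 0; 0 0 15 0 0 0; 0 0 10 0 0 0; 0 0 5 0 0 0; 0 0 0 0 0 0")

```text
time_s: 6.2
eef_pos: [628.2, -212.7, 34.0]
tcp_rot: [[0.947, 0.32, -0.003], [0.32, -0.947, 0.001], [-0.002, -0.001, -1.0]]
ft_force: [-0.3, -0.1, -1.3]
grip_width: 43.7
grip_force: 25.0
```

```bash
python3 d.py 627.9 -213.7 21 18.6
```

```text
t 6.2 tcp [ 628.2 -212.7   34. ] yaw 18.7 q [ 0.3   0.84 -0.01  1.55  0.02  0.76 -0.96] w 43.7
turn [-0.001  0.002  0.001] shift [-0.5  0.8 13. ]
```

Request:
move_arm(motion="-0.5 0.8 4 0 0 0; 0 0 3 0 0 0; 0 0 2 0 0 0; 0 0 1.5 0 0 0; 0 0 1 0 0 0; 0 0 0.7 0 0 0; 0 0 0.5 0 0 0; 0 0 0 0 0 0; 0 0 0 0 0 0; 0 0 0 0 0 0")

```text
time_s: 7.2
eef_pos: [629.3, -213.3, 22.5]
tcp_rot: [[0.947, 0.321, 0.0], [0.321, -0.947, 0.0], [0.0, 0.0, -1.0]]
ft_force: [-0.5, -0.1, -1.0]
grip_width: 44.0
grip_force: 25.0
```

Request:
move_arm(motion="0 0 0.5 0 0 0; 0 0 0 0 0 0; 0 0 0.5 0 0 0; 0 0 0 0 0 0; 0 0 0.4 0 0 0; 0 0 0 0 0 0; 0 0 0 0 0 0; 0 0 0 0 0 0; 0 0 0 0 0 0; 0 0 0 0 0 0")

```text
time_s: 8.2
eef_pos: [629.3, -213.3, 21.1]
tcp_rot: [[0.947, 0.321, 0.0], [0.321, -0.947, 0.0], [0.0, -0.0, -1.0]]
ft_force: [-0.0, -0.8, -0.9]
grip_width: 43.8
grip_force: 25.0
```

Request:
move_arm(motion="0 0 0.5 0 0 0; 0 0 0 0 0 0; 0 0 0.3 0 0 0; 0 0 0 0 0 0; 0 0 0 0 0 0; 0 0 0 0 0 0; 0 0 0 0 0 0; 0 0 0 0 0 0; 0 0 0 0 0 0; 0 0 0 0 0 0")

```text
time_s: 9.2
eef_pos: [629.3, -213.3, 20.4]
tcp_rot: [[0.947, 0.321, 0.0], [0.321, -0.947, 0.0], [0.0, 0.0, -1.0]]
ft_force: [0.7, -0.6, -0.7]
grip_width: 43.8
grip_force: 25.0
```

Request:
move_arm(motion="0 0 0.4 0 0 0; 0 0 0 0 0 0; 0 0 0.4 0 0 0; 0 0 0 0 0 0; 0 0 0 0 0 0; 0 0 0 0 0 0; 0 0 0 0 0 0; 0 0 0 0 0 0; 0 0 0 0 0 0; 0 0 0 0 0 0")

```text
time_s: 10.2
eef_pos: [629.3, -213.3, 20.3]
tcp_rot: [[0.947, 0.321, 0.0], [0.321, -0.947, 0.0], [0.0, 0.0, -1.0]]
ft_force: [-1.7, -0.4, 4.6]
grip_width: 43.6
grip_force: 25.0
```

```bash
python3 - <<'E'
from m import *
o=observe(); print(o['ft_force'],o['moment'],o['eef_pos'])
p,d,ci=cap('wrist'); W=cloud(d,ci); b,g,r=[p[...,i].astype(int) for i in range(3)]
near=np.hypot(W[...,0]-628,W[...,1]+213)<75
m=near&(abs(W[...,2]-39)<7)&(d>0); print('logger top z',np.median(W[m][:,2]),fit(W[m]),m.sum())
m=near&(r-g>50)&(abs(W[...,2]-17)<3.5); print('rim z',np.median(W[m][:,2]),fit(W[m]),m.sum())
E
```

```text
[-1.72748691 -0.41646478  4.64636378] [ 0.14338816  0.48848348 -0.0077038 ] [ 629.3321399  -213.27768397   20.32218886]
logger top z 40.34793031860447 (array([ 636.1, -211.8]), array([73.3, 56.4]), -72.4) 7994
rim z 18.038871402414777 (array([ 634.1, -211.5]), array([82.8, 68.2]), 17.7) 2118
```

Contact is made (Fz +4.6 N, tops 22 mm above the rim as they must be), so the logger is seated. I release and rise.

Request:
move_arm(motion="0 0 0 0 0 0; 0 0 0 0 0 0; 0 0 0 0 0 0; 0 0 0 0 0 0; 0 0 0 0 0 0; 0 0 -5 0 0 0; 0 0 -20 0 0 0; 0 0 -30 0 0 0; 0 0 -35 0 0 0; 0 0 -35 0 0 0", jaw=0.5)

```text
time_s: 11.25
eef_pos: [629.1, -213.2, 145.9]
tcp_rot: [[0.947, 0.321, -0.0], [0.321, -0.947, 0.0], [-0.0, -0.0, -1.0]]
ft_force: [1.8, 0.1, -0.1]
grip_width: 69.9
grip_force: 0.0
```

```bash
python3 d.py 456.5 -45 150 24
```

```text
t 11.25 tcp [ 629.1 -213.2  145.9] yaw 18.7 q [ 0.3   0.71 -0.01  1.46  0.01  0.97 -0.96] w 69.9
turn [-0.     0.    -0.092] shift [ -89.2 -223.9   -4.1]
```

Request:
move_arm(motion="0 0 0 0 0 -0.092; -10 -25 0 0 0 0; -16 -40 -1 0 0 0; -16 -40 -1 0 0 0; -16 -40 -1 0 0 0; -16 -40 -1 0 0 0; -10 -25 0 0 0 0; -5.2 -13.9 0 0 0 0; 0 0 0 0 0 0; 0 0 0 0 0 0")

```text
time_s: 12.25
eef_pos: [458.2, -46.0, 148.9]
tcp_rot: [[0.914, 0.406, 0.002], [0.406, -0.914, -0.001], [0.002, 0.002, -1.0]]
ft_force: [-0.2, -0.0, 0.9]
grip_width: 69.7
grip_force: 0.0
```

```bash
python3 - <<'E'
from m import *
from d import go
p,d,ci=cap('wrist'); W=cloud(d,ci); b,g,r=[p[...,i].astype(int) for i in range(3)]; cv2.imwrite('pics/w2.png',p)
near=np.hypot(W[...,0]-456.5,W[...,1]+45)
m=(g-r>40)&(g-b>30)&(abs(W[...,2]-34)<6)&(near<40); t=fit(W[m]); print('tag',t,W[m].mean(0),m.sum())
m=(abs(W[...,2]-34)<6)&(near<60)&(d>0); f=fit(W[m]); print('top',f,m.sum())
go(*t[0],15.5,f[2])
E
```

```text
tag (array([457.4, -45.6]), array([33.8, 24.6]), 24.8) [457.65381834 -45.80101165  36.18867048] 823
top (array([458.1, -46.2]), array([69.1, 43.7]), 24.9) 2893
t 12.3 tcp [458.4 -46.3 148.7] yaw 23.9 q [ 0.08  0.42 -0.04  2.04  0.03  0.68 -1.13] w 69.7
turn [ 0.002 -0.002 -0.018] shift [ -0.6  -1.1 133.2]
```

View pics/w2.png

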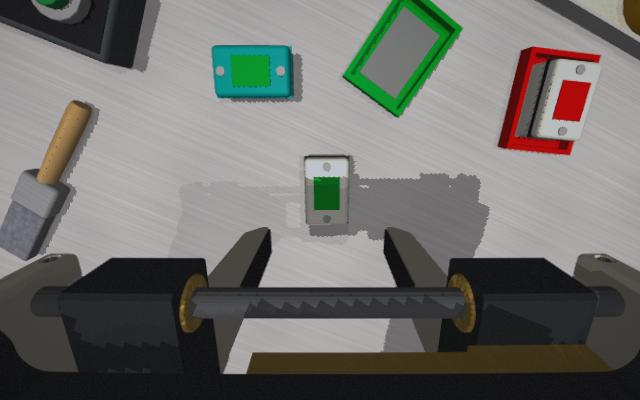

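Wrist view: the white logger with the green tag is at (327,190), centred between the fingers. The turquoise decoy is at (252,72), clear of them. The red logger sits in the red nest at (563,97). I check how flat it is from depth while going down.

Request:
move_arm(motion="-0.6 -0.8 30 0 0 -0.015; 0 0 30 0 0 0; 0 0 30 0 0 0; 0 0 20 0 0 0; 0 0 14 0 0 0; 0 0 7 0 0 0; 0 0 2.5 0 0 0; 0 0 0 0 0 0; 0 0 0 0 0 0; 0 0 0 0 0 0")

```text
time_s: 13.3
eef_pos: [456.5, -44.7, 15.6]
tcp_rot: [[0.907, 0.42, 0.002], [0.42, -0.907, -0.0], [0.001, 0.001, -1.0]]
ft_force: [-0.0, -0.3, -0.2]
grip_width: 69.6
grip_force: 0.0
```

```bash
python3 - <<'E'
from m import *
print(observe()['eef_pos'])
p,d,ci=cap('top'); W=cloud(d,ci)
near=np.hypot(W[...,0]-628,W[...,1]+213.5)
m=(near<55)&(W[...,2]>30)&(d>0); P=W[m]; A=np.c_[P[:,0]-628,P[:,1]+213.5,np.ones(len(P))]; print('top',fit(P),'plane',np.linalg.lstsq(A,P[:,2],rcond=None)[0].round(3),m.sum())
E
```

```text
[456.45514497 -44.65205015  15.64952166]
top (array([ 627.9, -211.1]), array([70.8, 44.9]), 18.2) plane [ 1.4000e-02 -2.8000e-02  3.8536e+01] 304
```

The red logger is flat and centred (top at 38.5 mm). Now I grip the green one.

Request:
move_arm(motion="0 0 0 0 0 0; 0 0 0 0 0 0; 0 0 0 0 0 0; 0 0 0 0 0 0; 0 0 0 0 0 0; 0 0 0 0 0 0; 0 0 -2 0 0 0; 0 0 -5 0 0 0; 0 0 -10 0 0 0; 0 0 -10 0 0 0", jaw=-1, newtons=25)

```text
time_s: 14.35
eef_pos: [455.7, -44.5, 42.7]
tcp_rot: [[0.907, 0.42, -0.0], [0.42, -0.907, 0.0], [-0.0, -0.0, -1.0]]
ft_force: [-0.1, 0.2, -1.1]
grip_width: 43.7
grip_force: 25.0
```

```bash
python3 d.py 606.7 -56 112 -10.8
```

```text
t 14.35 tcp [455.7 -44.5  42.7] yaw 24.9 q [ 0.07  0.61 -0.03  2.14  0.05  0.39 -1.14] w 43.7
turn [-0.     0.     0.622] shift [150.5 -17.  -69.3]
```

Request:
move_arm(motion="0 0 -20 0 0 0; 0 0 -25 0 0 0; 0 0 -24 0 0 0.1244; 0 0 0 0 0 0.1244; 0 0 0 0 0 0.1244; 0 0 0 0 0 0.1244; 0 0 0 0 0 0.1244; 20 -2 0 0 0 0; 20 -3 0 0 0 0; 0 0 0 0 0 0")

```text
time_s: 15.35
eef_pos: [499.1, -46.9, 112.1]
tcp_rot: [[0.982, -0.186, 0.005], [-0.186, -0.982, 0.0], [0.005, -0.001, -1.0]]
ft_force: [0.1, -0.4, -0.9]
grip_width: 43.5
grip_force: 25.0
```

```bash
python3 - <<'E'
from nest import *
f=nest('g',(606.7,-56),-10.8,'g'); go(*f[0],34,f[2])
E
```

```text
nest (array([607.5, -57. ]), array([95.7, 68.7]), -10.7) z 18.1 2592
t 15.4 tcp [496.7 -46.9 111.6] yaw -10.8 q [-0.04  0.53  0.14  1.98 -0.12  0.63 -1.59] w 43.6
turn [-0.001 -0.001 -0.001] shift [110.7 -10.6  77.6]
```

Request:
move_arm(motion="20 -2 5 0 0 0; 30 -3 10 0 0 0; 30 -3 10 0 0 0; 20 -2 7 0 0 0; 10.7 -0.6 0 0 0 0; 0 0 15 0 0 0; 0 0 15 0 0 0; 0 0 10 0 0 0; 0 0 5 0 0 0; 0 0 0 0 0 0")

```text
time_s: 16.4
eef_pos: [605.7, -57.2, 33.2]
tcp_rot: [[0.982, -0.187, -0.002], [-0.187, -0.982, 0.0], [-0.002, 0.0, -1.0]]
ft_force: [-0.1, -0.6, -0.9]
grip_width: 43.9
grip_force: 25.0
```

```bash
python3 d.py 607.5 -57 20.5 -10.7
```

```text
t 16.4 tcp [605.7 -57.2  33.2] yaw -10.8 q [-0.01  0.78  0.12  1.72 -0.14  0.65 -1.57] w 43.9
turn [ 0.     0.002 -0.001] shift [ 1.7 -0.6 12.7]
```

Request:
move_arm(motion="0.5 0 4 0 0 0; 0 0 3 0 0 0; 0 0 2 0 0 0; 0 0 1.3 0 0 0; 0 0 0.8 0 0 0; 0 0 0.5 0 0 0; 0 0 0.3 0 0 0; 0 0 0.2 0 0 0; 0 0 0 0 0 0; 0 0 0 0 0 0")

```text
time_s: 17.4
eef_pos: [607.3, -57.5, 21.9]
tcp_rot: [[0.982, -0.187, 0.0], [-0.187, -0.982, 0.0], [-0.0, -0.0, -1.0]]
ft_force: [0.8, 0.3, -1.8]
grip_width: 43.8
grip_force: 25.0
```

Request:
move_arm(motion="0 0 0.5 0 0 0; 0 0 0 0 0 0; 0 0 0.5 0 0 0; 0 0 0 0 0 0; 0 0 0.5 0 0 0; 0 0 0 0 0 0; 0 0 0.2 0 0 0; 0 0 0 0 0 0; 0 0 0 0 0 0; 0 0 0 0 0 0")

```text
time_s: 18.4
eef_pos: [607.3, -57.5, 20.2]
tcp_rot: [[0.982, -0.187, 0.0], [-0.187, -0.982, 0.0], [-0.0, -0.0, -1.0]]
ft_force: [0.1, -0.1, -1.0]
grip_width: 43.5
grip_force: 25.0
```

Request:
move_arm(motion="0 0 0.4 0 0 0; 0 0 0 0 0 0; 0 0 0.3 0 0 0; 0 0 0 0 0 0; 0 0 0 0 0 0; 0 0 0 0 0 0; 0 0 0 0 0 0; 0 0 0 0 0 0; 0 0 0 0 0 0; 0 0 0 0 0 0")

```text
time_s: 19.4
eef_pos: [607.3, -57.5, 20.1]
tcp_rot: [[0.982, -0.187, 0.0], [-0.187, -0.982, 0.0], [0.0, -0.0, -1.0]]
ft_force: [-2.0, -0.0, 5.8]
grip_width: 43.9
grip_force: 25.0
```

Contact at 20.1 mm (Fz +5.8 N), so it is seated. I release and rise.

Request:
move_arm(motion="0 0 0 0 0 0; 0 0 0 0 0 0; 0 0 0 0 0 0; 0 0 0 0 0 0; 0 0 0 0 0 0; 0 0 -5 0 0 0; 0 0 -20 0 0 0; 0 0 -35 0 0 0; 0 0 -40 0 0 0; 0 0 -30 0 0 0", jaw=0.5)

```text
time_s: 20.4
eef_pos: [608.1, -57.7, 152.3]
tcp_rot: [[0.982, -0.187, 0.003], [-0.187, -0.982, -0.0], [0.003, -0.0, -1.0]]
ft_force: [0.9, 0.3, 0.7]
grip_width: 69.7
grip_force: 0.0
```

```bash
python3 d.py 525 256 150 -2
```

```text
t 20.4 tcp [608.1 -57.7 152.3] yaw -10.8 q [-0.03  0.62  0.15  1.63 -0.11  0.89 -1.6 ] w 69.7
turn [-0.    -0.003 -0.153] shift [ -94.  -310.6    2.3]
```

Request:
move_arm(motion="0 0 0 0 0 -0.077; 0 0 0 0 0 -0.076; -10 -25 0 0 0 0; -18 -46 0 0 0 0; -18 -46 0 0 0 0; -18 -46 0 0 0 0; -18 -46 0 0 0 0; -18 -46 0 0 0 0; -14 -37 0 0 0 0; -5 -18 0 0 0 0", jaw=-1, newtons=20)

```text
time_s: 21.4
eef_pos: [496.6, 262.0, 149.9]
tcp_rot: [[1.0, -0.028, -0.001], [-0.028, -1.0, 0.003], [-0.001, -0.003, -1.0]]
ft_force: [-0.6, -0.4, 1.0]
grip_width: 0.4
grip_force: 0.0
```

```bash
python3 - <<'E'
from m import *
from d import go
go(525,256,150,-2)
p,d,ci=cap('top'); W=cloud(d,ci)
for n,c in(('g',(607.5,-57)),('r',(628,-213.5))):
    near=np.hypot(W[...,0]-c[0],W[...,1]-c[1]); m=(near<55)&(W[...,2]>30)&(d>0); P=W[m]; A=np.c_[P[:,0]-c[0],P[:,1]-c[1],np.ones(len(P))]; print(n,fit(P),'plane',np.linalg.lstsq(A,P[:,2],rcond=None)[0].round(3),m.sum())
go(525,256,150,-2)
p,d,ci=cap('wrist'); W=cloud(d,ci); b,g,r=[p[...,i].astype(int) for i in range(3)]; cv2.imwrite('pics/w3.png',p)
for nm,c,m in(('red',(591.6,293.6),r-g>60),('blue',(594.3,225.5),b-r>50),('yel',(523.6,290.6),(r-b>60)&(g-b>50)),('grn',(526.7,222.8),(g-r>40))):
    m=m&(np.hypot(W[...,0]-c[0],W[...,1]-c[1])<25)&(abs(W[...,2]-62)<5)
    if m.sum(): print(nm,W[m].mean(0).round(1),fit(W[m]),m.sum())
E
```

```text
t 21.4 tcp [496.6 262.  149.9] yaw -1.6 q [-0.6   0.56  0.12  1.77 -0.09  0.82 -2.04] w 0.4
turn [-0.003  0.001  0.007] shift [28.6  5.  -0.1]
g (array([606.6, -55.5]), array([69.9, 44.4]), -10.9) plane [ 1.000e-03 -1.000e-03  3.851e+01] 302
r (array([ 628.1, -211. ]), array([69.9, 45.4]), 17.5) plane [ 1.3000e-02 -1.6000e-02  3.8555e+01] 302
t 21.45 tcp [496.3 264.4 149.8] yaw -1.4 q [-0.6   0.56  0.12  1.77 -0.09  0.82 -2.04] w 0.7
turn [-0.005  0.001  0.01 ] shift [28.9  7.4 -0.2]
red [592.3 292.8  62.9] (array([592.2, 293. ]), array([26.7, 26.7]), -76.5) 884
blue [595.  225.7  62.8] (array([595. , 225.5]), array([26.4, 26.2]), -8.7) 889
yel [525.3 289.8  62.9] (array([525. , 290.2]), array([26.7, 26.1]), -2.9) 723
grn [527.9 223.   62.8] (array([527.5, 222.8]), array([26. , 25.6]), 2.2) 721
```

View pics/w3.png

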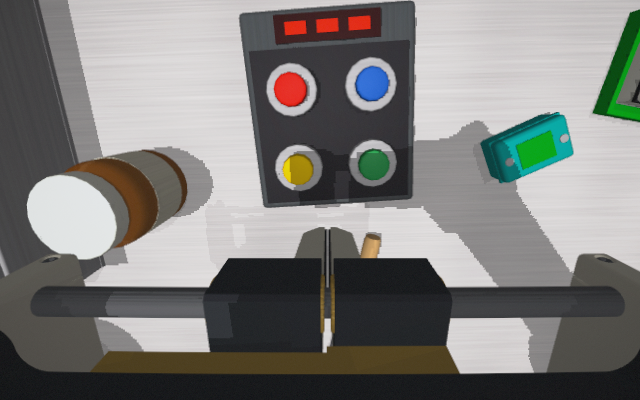

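Wrist view: the keys are red (290,89), blue (372,83), yellow (298,170) and green (373,163). They measure 62.8 mm high at 68 mm pitch, matching the top view. Both loggers are flat in their nests. Now yellow.

Request:
move_arm(motion="13.5 -13 0 0 0 0; 14 -13 0 0 0 0; 0 0 25 0 0 0; 0 0 25 0 0 0; 0 0 15 0 0 0; 0 0 5 0 0 0; 0 0 0 0 0 0; 0 0 0 0 0 0; 0 0 0 0 0 0; 0 0 0 0 0 0")

```text
time_s: 22.5
eef_pos: [528.3, 281.7, 80.5]
tcp_rot: [[0.999, -0.035, 0.002], [-0.035, -0.999, 0.001], [0.002, -0.001, -1.0]]
ft_force: [0.0, -0.6, -0.3]
grip_width: 0.3
grip_force: 0.0
```

```bash
python3 d.py 524.7 290.3 62 -2; python3 -c "
from h import *
print(observe()['ft_force'])"
```

```text
t 22.5 tcp [528.3 281.7  80.5] yaw -2.0 q [-0.59  0.7   0.11  1.73 -0.11  0.72 -2.04] w 0.3
turn [-0.001 -0.002 -0.   ] shift [-3.9 -8.5 18.5]
[ 0.00863652 -0.58212235 -0.31581622]
```

Request:
move_arm(motion="-3.9 -8.5 0 0 0 0; 0 0 0 0 0 0; 0 0 8 0 0 0; 0 0 6 0 0 0; 0 0 4 0 0 0; 0 0 4 0 0 0; 0 0 2 0 0 0; 0 0 1.5 0 0 0; 0 0 0 0 0 0; 0 0 0 0 0 0")

```text
time_s: 23.5
eef_pos: [523.7, 289.8, 56.2]
tcp_rot: [[0.999, -0.035, -0.001], [-0.035, -0.999, 0.0], [-0.001, -0.0, -1.0]]
ft_force: [-5.2, -2.5, 14.6]
grip_width: 0.7
grip_force: 7.5
```

Request:
move_arm(motion="0 0 0.5 0 0 0; 0 0 0.5 0 0 0; 0 0 0 0 0 0; 0 0 0 0 0 0; 0 0 0 0 0 0; 0 0 0 0 0 0; 0 0 0 0 0 0; 0 0 0 0 0 0; 0 0 0 0 0 0; 0 0 0 0 0 0")

```text
time_s: 24.5
eef_pos: [523.6, 289.8, 56.1]
tcp_rot: [[0.999, -0.036, -0.001], [-0.036, -0.999, 0.0], [-0.001, -0.0, -1.0]]
ft_force: [-5.9, -3.4, 19.8]
grip_width: 0.7
grip_force: 9.9
```

Hard stop reached (56.1 mm, force rising to 20 N with no further travel), so yellow is fully down. I rise and go to blue.

Request:
move_arm(motion="0 0 -5 0 0 0; 0 0 -10 0 0 0; 0 0 -15 0 0 0; 0 0 0 0 0 0; 18 15 0 0 0 0; 25 21 0 0 0 0; 20 17 0 0 0 0; 10.2 8.8 0 0 0 0; 0 0 0 0 0 0; 0 0 0 0 0 0")

```text
time_s: 25.5
eef_pos: [593.8, 227.1, 82.4]
tcp_rot: [[0.999, -0.034, -0.002], [-0.034, -0.999, 0.001], [-0.002, -0.001, -1.0]]
ft_force: [-0.7, 0.3, 0.4]
grip_width: 0.5
grip_force: 0.0
```

Request:
move_arm(motion="0 0 0 0 0 0; 0 0 0 0 0 0; 0 0 0 0 0 0; 0 0 0 0 0 0; 0 0 0 0 0 0; 0 0 0 0 0 0; 0 0 0 0 0 0; 0 0 0 0 0 0; 0 0 0 0 0 0; 0 0 0 0 0 0")

```text
time_s: 26.5
eef_pos: [595.1, 225.8, 83.0]
tcp_rot: [[0.999, -0.035, 0.0], [-0.035, -0.999, 0.0], [0.0, -0.0, -1.0]]
ft_force: [-0.1, 0.6, -0.6]
grip_width: 0.4
grip_force: 0.0
```

```bash
python3 d.py 594.7 225.5 62 -2
```

```text
t 26.5 tcp [595.1 225.8  83. ] yaw -2.0 q [-0.46  0.74  0.1   1.61 -0.1   0.8  -1.92] w 0.4
turn [-0. -0. -0.] shift [-0.4  0.3 21. ]
```

Request:
move_arm(motion="0 0 8 0 0 0; 0 0 8 0 0 0; 0 0 4 0 0 0; 0 0 3 0 0 0; 0 0 3 0 0 0; 0 0 2 0 0 0; 0 0 1 0 0 0; 0 0 0 0 0 0; 0 0 0 0 0 0; 0 0 0 0 0 0")

```text
time_s: 27.5
eef_pos: [594.3, 225.6, 56.3]
tcp_rot: [[0.999, -0.035, -0.001], [-0.035, -0.999, -0.0], [-0.001, 0.0, -1.0]]
ft_force: [-4.5, -1.2, 13.4]
grip_width: 0.5
grip_force: 6.8
```

Request:
move_arm(motion="0 0 1 0 0 0; 0 0 0 0 0 0; 0 0 0 0 0 0; 0 0 -5 0 0 0; 0 0 -10 0 0 0; 0 0 -15 0 0 0; 0 0 0 0 0 0; 0 0 0 0 0 0; 0 0 0 0 0 0; 0 0 0 0 0 0")

```text
time_s: 28.5
eef_pos: [594.7, 225.7, 82.3]
tcp_rot: [[0.999, -0.035, -0.001], [-0.035, -0.999, -0.0], [-0.001, 0.0, -1.0]]
ft_force: [-1.2, -0.0, 0.8]
grip_width: 0.3
grip_force: 0.0
```

Request:
move_arm(motion="-15 1.2 0 0 0 0; -25 2 0 0 0 0; -20 1.5 0 0 0 0; -7.6 0.7 0 0 0 0; 0 0 0 0 0 0; 0 0 0 0 0 0; 0 0 0 0 0 0; 0 0 0 0 0 0; 0 0 0 0 0 0; 0 0 0 0 0 0")

```text
time_s: 29.5
eef_pos: [527.6, 222.7, 82.9]
tcp_rot: [[0.999, -0.035, 0.0], [-0.035, -0.999, 0.0], [0.0, -0.0, -1.0]]
ft_force: [0.2, 0.0, -0.4]
grip_width: 0.5
grip_force: 0.0
```

```bash
python3 d.py 527.3 222.8 62 -2
```

```text
t 29.5 tcp [527.6 222.7  82.9] yaw -2.0 q [-0.5   0.66  0.1   1.8  -0.1   0.68 -1.95] w 0.5
turn [-0.    -0.    -0.001] shift [-0.3 -0.1 20.9]
```

Request:
move_arm(motion="0 0 8 0 0 0; 0 0 8 0 0 0; 0 0 4 0 0 0; 0 0 3 0 0 0; 0 0 3 0 0 0; 0 0 2 0 0 0; 0 0 1 0 0 0; 0 0 1 0 0 0; 0 0 0 0 0 0; 0 0 0 0 0 0")

```text
time_s: 30.5
eef_pos: [526.7, 222.6, 56.1]
tcp_rot: [[0.999, -0.035, -0.001], [-0.035, -0.999, 0.0], [-0.001, -0.0, -1.0]]
ft_force: [-5.9, -2.8, 21.6]
grip_width: 0.3
grip_force: 10.5
```

Request:
move_arm(motion="0 0 -5 0 0 0; 0 0 -10 0 0 0; 0 0 -20 0 0 0; 0 0 -35 0 0 0; 0 0 -35 0 0 0; 0 0 -20 0 0 0; 0 0 0 0 0 0; 0 0 0 0 0 0; 0 0 0 0 0 0; 0 0 0 0 0 0")

```text
time_s: 31.5
eef_pos: [526.5, 222.5, 176.5]
tcp_rot: [[0.999, -0.035, -0.003], [-0.035, -0.999, -0.001], [-0.003, 0.001, -1.0]]
ft_force: [0.3, 0.1, 0.2]
grip_width: 0.6
grip_force: 0.0
```

```bash
python3 - <<'E'
from m import *
o=observe(); print(o['time_s'],o['ft_force'])
p,d,ci=cap('top'); W=cloud(d,ci); cv2.imwrite('pics/end.png',p)
for n,c in(('g',(607.5,-57)),('r',(628,-213.5))):
    near=np.hypot(W[...,0]-c[0],W[...,1]-c[1]); m=(near<55)&(W[...,2]>30)&(d>0); print(n,fit(W[m]),np.median(W[m][:,2]))
p,d,ci=cap('wrist'); W=cloud(d,ci)
for n,c in(('red',(592,293)),('blue',(595,225.5)),('yel',(524.7,290.2)),('grn',(527.5,222.8))):
    m=(np.hypot(W[...,0]-c[0],W[...,1]-c[1])<9)&(d>0)&(W[...,2]<75); print(n,np.median(W[m][:,2]).round(1),m.sum())
E
```

```text
31.5 [0.28937917 0.09688673 0.23963321]
g (array([606.7, -55.5]), array([70.2, 44.4]), -11.0) 38.376187915648
r (array([ 627.7, -211.1]), array([70.4, 44.6]), 19.2) 38.83477097462114
red 63.3 291
blue 63.2 301
yel 63.2 244
grn 63.1 248
```

View pics/end.png

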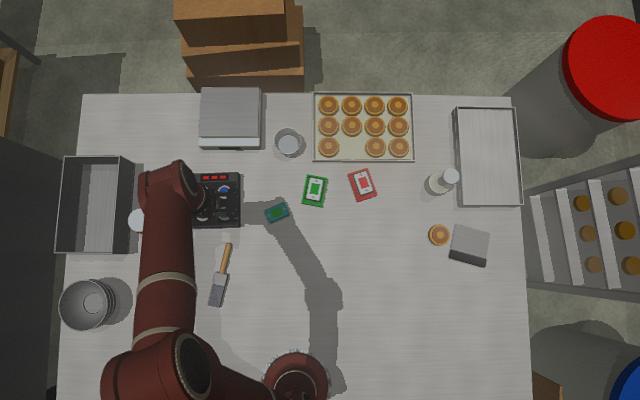

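The end view shows the green logger in the green nest (315,189) and the red logger in the red nest (362,184). All four keys are up, the other things are where they were, and the robot touches nothing.

```bash
python3 -c "
from rig import ticket
print(ticket.finish_job())"
```

```text
the job is handed in; nothing more can be done
None
```

The job is handed in at about 31.6 s: both loggers lie flat in the nests of their tag colours, and yellow, blue and green were then each pressed fully down and released in that order, with the red key and the other things untouched.

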